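# Load the notched crate foot into the drilling jig

## Task

Take the wooden foot with the U-shaped notch out of the narrow crate and set it down near the middle of the square plywood offcut, still upright, and let go of it. Then take hold of it again by its two end faces (the long sides have to go between the jig's cheeks, where no fingers fit) and lower it into the drilling jig, without dropping it: flat on the jig's floor, notch up, between the two cheeks, with about as much sticking out at one end as at the other.

Things in the scene. Friction and masses are not known exactly. Their poses are not given: they have to be found in the camera images.
- notched_foot: The part to load: pale wooden block 60 mm long (x), 32 wide (y), 45 high (z up), about 60 g, with a square notch 24 mm long and 18 deep across the middle of its top, running along y (a U seen from the long side). Sawn cut faces are darker. Same either way round. Origin: centre of the underside. Starts upright in the crate with two unwanted blocks of that size, one plain, one stepped at one end; 28 mm clear on each long side.
- crate_in (a point): Narrow plywood crate, fixed, 76 mm (x) by 274 mm (y), 50 mm high over the bench, walls 5 mm. This point: centre of its inner floor, 5 mm above the bench. Three blocks lie across it (their x along its x within 5 degrees), ends about 3 mm from the long walls, tops level with the walls: only their long sides can be gripped there.
- rest_top (a point): Square plywood offcut lying flat on the bench, fixed, 130 by 130 mm, 12 mm thick. This point: centre of its top face, 12 mm above the bench; x and y run along its edges, z up.
- jig_seat (a point): Drilling jig, fixed: base board 130 (x) by 120 mm (y), 18 thick, carrying two upright dark cheeks 44 mm long (x), 18 thick, 45 high, 42 mm apart, open at both ends and above; a low clamp screw juts out to y = 91 mm. This point: middle of the floor between the cheeks, 18 mm above the bench; x along the cheeks, z up. The foot goes in with its length along x, each end 8 mm past the cheeks.
Not all that is in view belongs to the job. What is meant by the part that bears rest_top is not orange, and is the smaller of those in its own colour.

How it is judged:
By the outcome, as a careful person would: the job done as asked, in the order asked, and still so for the second after the job is handed in, with the robot touching nothing.
It also fails if it takes over 59 s, if anything falls off the work surface, if the arm or the gripper's body presses on something with over 40 N, if the wrist force passes 120 N, or if a joint passes its speed limit or range.

## Robot

A 6-joint arm with a two-finger parallel gripper is mounted at the origin on the work surface. World frame = base frame: x ahead of the robot, y to its left, z up, the work surface at z = 0. Lengths are in m, angles in rad, forces in N, time in s.
With the tool pointing down it reaches from about 0.3 to 0.775 m from the base axis. Payload 14.6 kg.
Tool frame: the origin (TCP) lies at the very end of the fingers, on their centre line; the grasp point (between the pads) lies 19 mm behind it; z points along the fingers, y is the line along which they close (so a half turn about z gives the same grasp; the last joint's range is limited). The gripper opens to 94 mm and grips with 3 to 60 N. Pads are 16 mm wide; open, the fingers measure 119 mm over their backs; the gripper's body (75 mm by 177 mm) begins 78 mm behind the grasp point.
Start: joints at [1.126, 0.3, 1.521, -0, 1.321, -0.067], TCP at [0.203, 0.511, 0.171] pointing down, gripper open.
Joint ranges: [-3.03, 3.03], [-0.79, 2.21], [0.23, 2.52], [-1.04, 4.18], [0, 3.07], [-2.55, 2.55]. Speed limits (rad/s): [2.22, 2.22, 2.57, 3.14, 3.14, 3.14].

## Interface

Orientations are given as [roll, pitch, yaw] about the fixed x, y, z axes, in that order (R = Rz(yaw) Ry(pitch) Rx(roll)).
In Python, from station import ctrl gives the robot as it stands.
- The arm moves only by the tool move_arm, never from a script. Its argument "increments" is a list of rows, each a list of 7 numbers: the opening, from 0 (shut) to 1 (fully open), then the shift along the tool's x, y, z in units of 50 mm (1.0 is 50 mm), then the turn, a rotation vector about the tool's x, y, z in rad. In form: [[claw, tx, ty, tz, rx, ry, rz], ...]. A call has 1 to 20 rows; each row shifts and turns the commanded pose from where the row before left it, along the tool's axes as they then stand; what a row does not reach is not made up. A row lasts 1/10 s, in which the tool goes at most 50 mm and 8.59 degrees, less where a joint would pass 70% of its speed; a pose out of reach is approached as far as the arm can. A call is refused whole if a number of a shift passes 1 or a number of a turn 0.15, either way. A call with a gripper value outside its range is refused whole. The fingers move at their own pace and stop on an object; "force" is the grip in N (left out, the last holds). Time passes only in rows, so rows that do not move let the fingers close. It gives the time, the measured TCP pose, the force, the opening and the grip force at its end, in the units of the state.
- ctrl.get_obs(): the state, without advancing time (a new reading comes with each control period).
- ctrl.camera(name): name is "side" or "top"; returns a dict with "color" (480x640x3 uint8, blue, green, red), "K" (3x3 intrinsics, pixels), "distortion" ([k1, k2, p1, p2, k3] as OpenCV has them; the pictures are not rectified), "pose" (4x4, takes a point from camera to world coordinates). Camera axes: x right, y down, z forward; pixel columns grow to the right and rows downward; lengths in m; the calibration is good to about 2 mm. A picture is of the moment at which its call begins. There is no depth.
- ctrl.hand_in(): hands the job in; it is judged then, once.
Trained networks look in a picture, given as the dict that the camera call returned (one of the last four; its "shot" number tells which), for a name from the list of things; names that differ only in an ending like _2 or _b are one class to them, and where a whole thing is asked for, a point or a joint stands for the part that bears it (a point fixed in the world has none). Each returns a list of dicts, best first, with "conf" (0 to 1); they miss things now and then, are a little off and sometimes report something else, mostly with a low value. They report only what shows in the picture. A call takes as long as a camera call. They do not tell look-alikes from the thing itself.
- ctrl.cut_out(name, picture): "mask" (480x640 bool, what is visible of it) and "centre" ([row, column] in pixels, amid what is visible of it).
The state is a dict: "time_s": time; "qpos": joint angles; "joint_vel": joint speeds; "tau": joint torques, N m; "ee_pos": TCP position; "eef_rot": TCP orientation; "force": force on the tool from outside, world axes, zero at the start; "moment": the same for the moment, N m; "grip_width": finger opening in m; "grip_force": force on a finger pad.
Only numpy, scipy, OpenCV 4.12 (cv2) and the standard library are available. Lean on these libraries where they do the work, as an engineer would, in place of code of your own. Each camera call takes 0.05 s, during which the arm holds its last target. There are 200 camera calls.

## Working session

There is one attempt and no reset: what is moved stays moved. The work goes in short steps, Python scripts to look and compute and a tool call to move; the robot and the scene stay as the last step left them, time stands still between calls to the robot, and variables do not carry over. Pictures are saved under pics/ and viewed, at most 10 in all, crops included, and the job is handed in when it is done.

Besides the shell and the picture viewer there is one more tool, called after "Call:" as name(argument=value, ...) on one line, values as JSON. move_arm: Moves the arm, as the interface text tells. Its arguments: {"type":"object","properties":{"increments":{"type":"array","items":{"type":"array","items":{"type":"number"}}},"force":{"type":"number"}},"required":["increments"]}

```bash
mkdir -p pics; ls; python3 - <<'E'
from station import ctrl
import cv2,numpy as np
o=ctrl.get_obs();print(o['time_s'],o['ee_pos'],o['eef_rot'],o['grip_width'])
for n in('top','side'):
    p=ctrl.camera(n);cv2.imwrite(f'pics/{n}0.png',p['color'])
    print(n,p['pose'].tolist(),p['K'].tolist(),p['distortion'])
    for k in('notched_foot','crate_in','rest_top','jig_seat'):
        for r in ctrl.cut_out(k,p): 
            m=r['mask'].astype(np.uint8);print(k,round(r['conf'],2),np.round(r['centre']),m.sum(),cv2.boundingRect(m))
E
```

```text
pics
0.0 [0.2027498  0.51092936 0.17045836] [-3.14040261e+00 -7.05689932e-05  2.76381967e+00] 0.09411118875254662
top [[0.0008755727927919774, -0.9969106868207592, 0.07853862664222355, 0.37730982821189635], [-0.9999970623552307, -0.0010503817106442903, -0.002184486019773848, 0.08732802229936518], [0.0022602329953272126, -0.0785364832471127, -0.9969086779369426, 1.2444616943915376], [0.0, 0.0, 0.0, 1.0]] [[600.8422703455377, 0.0, 323.48481680283805], [0.0, 600.8422703455377, 238.99018819184278], [0.0, 0.0, 1.0]] [-0.14808319  0.          0.          0.          0.        ]
notched_foot 0.81 [156. 324.] 510 (316, 143, 19, 32)
crate_in 0.77 [162. 333.] 4111 (260, 137, 137, 47)
rest_top 0.95 [312. 148.] 6603 (102, 264, 91, 95)
rest_top 0.64 [256. 279.] 3882 (242, 218, 77, 78)
rest_top 0.61 [346. 489.] 3875 (450, 304, 78, 80)
jig_seat 0.65 [244. 462.] 3682 (423, 211, 73, 70)
side [[0.940169513444597, -0.25261077654255004, 0.2286243240863044, 0.22179278691792237], [-0.3406485898124715, -0.684522346847391, 0.6445057757113699, -0.5924648555464469], [-0.006310645618652182, -0.6838252351596202, -0.7296185465781182, 0.8410339253636403], [0.0, 0.0, 0.0, 1.0]] [[452.5834926606881, 0.0, 315.791746209872], [0.0, 452.5834926606881, 234.10736729667605], [0.0, 0.0, 1.0]] [-0.04162413  0.          0.          0.          0.        ]
notched_foot 0.86 [229. 381.] 444 (370, 217, 27, 25)
crate_in 0.68 [243. 382.] 2247 (347, 189, 80, 95)
crate_in 0.3 [229. 383.] 406 (370, 218, 26, 23)
rest_top 0.97 [233. 295.] 1968 (261, 207, 69, 51)
rest_top 0.9 [415. 279.] 4870 (229, 367, 95, 98)
rest_top 0.81 [174. 228.] 2532 (191, 150, 77, 55)
jig_seat 0.66 [357. 363.] 3989 (327, 308, 78, 83)
```

View pics/top0.png

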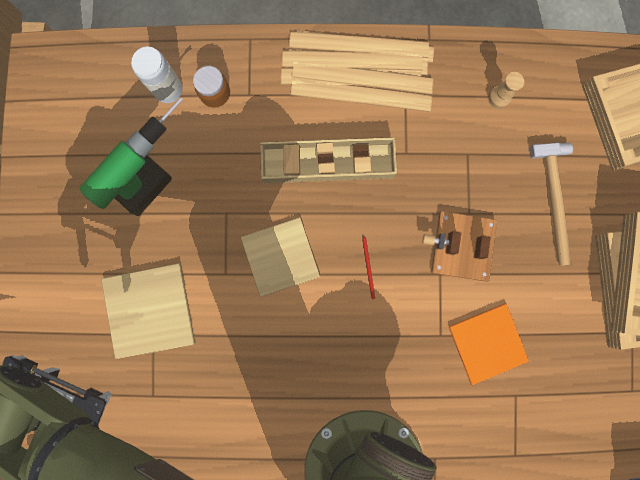

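View pics/side0.png

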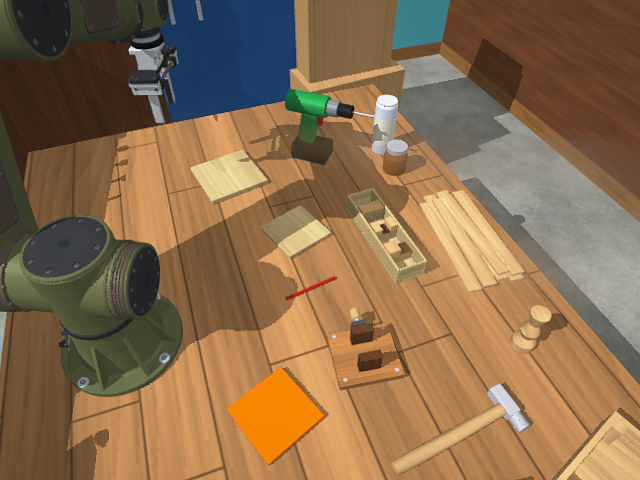

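The top view shows three blocks in the crate (rows 140–178): plain at col 291, notched at col 325 and stepped at col 362. The jig is at (463,244). The smaller plain offcut is at (280,256), and the orange one and the bigger plain one are decoys. Next I'll measure.

```bash
cat >h.py <<'E'
from station import ctrl
import cv2,numpy as np
def proj(p,uv,z):
    uv=np.asarray(uv,float).reshape(-1,1,2)
    n=cv2.undistortPoints(uv,p['K'],p['distortion']).reshape(-1,2)
    T=p['pose'];d=np.c_[n,np.ones(len(n))]@T[:3,:3].T
    return (T[:3,3]+d*((z-T[2,3])/d[:,2])[:,None])
def pix(p,X):
    T=np.linalg.inv(p['pose']);r=cv2.Rodrigues(T[:3,:3])[0]
    return cv2.projectPoints(np.asarray(X,float).reshape(-1,3),r,T[:3,3],p['K'],p['distortion'])[0].reshape(-1,2)
def rect(p,mask,z):
    c=max(cv2.findContours(mask.astype(np.uint8),0,cv2.CHAIN_APPROX_NONE)[0],key=len)
    (x,y),s,a=cv2.minAreaRect((proj(p,c,z)[:,:2]*1000).astype(np.float32))
    return np.round([x,y,*s,a],1)
def box(cx,cy,yaw,sx,sy,z):
    c,s=np.cos(yaw),np.sin(yaw)
    return np.array([[cx+c*a*sx/2-s*b*sy/2,cy+s*a*sx/2+c*b*sy/2,z] for a,b in((1,1),(1,-1),(-1,-1),(-1,1))])
E
python3 - <<'E'
from h import *
for n in('top','side'):
    p=ctrl.camera(n)
    for k,z in(('notched_foot',.05),('crate_in',.05),('rest_top',.012),('jig_seat',.018)):
        for r in ctrl.cut_out(k,p):
            if r['conf']>.5: print(n,k,rect(p,r['mask'],z),proj(p,r['centre'][::-1],z)[0].round(3))
    if n=='top':
        c=p['color'];a=cv2.resize(c[130:190,250:410],None,fx=5,fy=5,interpolation=2);b=cv2.resize(c[205:285,415:575],None,fx=5,fy=5,interpolation=2)
        cv2.imwrite('pics/c1.png',np.vstack([a,b[:300]]))
E
```

```text
top notched_foot [6.337e+02 7.880e+01 6.590e+01 3.430e+01 1.000e-01] [0.634 0.076 0.05 ]
top crate_in [631.7  75.3  87.1 274.1   2.9] [0.63  0.068 0.05 ]
top rest_top [438.  174.6 130.2 132.4  17.9] [0.435 0.174 0.012]
top rest_top [ 257.4 -256.6  133.3  132.4   20.7] [ 0.264 -0.253  0.012]
top rest_top [324.4 450.3 176.1 176.4  10.6] [0.321 0.442 0.012]
top jig_seat [ 461.7 -192.7  148.5  130.2   81.5] [ 0.464 -0.197  0.018]
side notched_foot [633.7  63.   67.6  68.3   4. ] [0.624 0.067 0.05 ]
side crate_in [624.9  60.7 105.7 307.    2.4] [0.614 0.031 0.05 ]
side rest_top [325.2 446.  172.  189.1  11.6] [0.323 0.446 0.012]
side rest_top [ 257.5 -257.5  131.3  132.8   21.3] [ 0.256 -0.261  0.012]
side rest_top [437.1 169.8 136.8 140.1  18.9] [0.436 0.159 0.012]
side jig_seat [ 461.  -185.2  174.2  133.2   81.4] [ 0.458 -0.206  0.018]
```

View pics/c1.png

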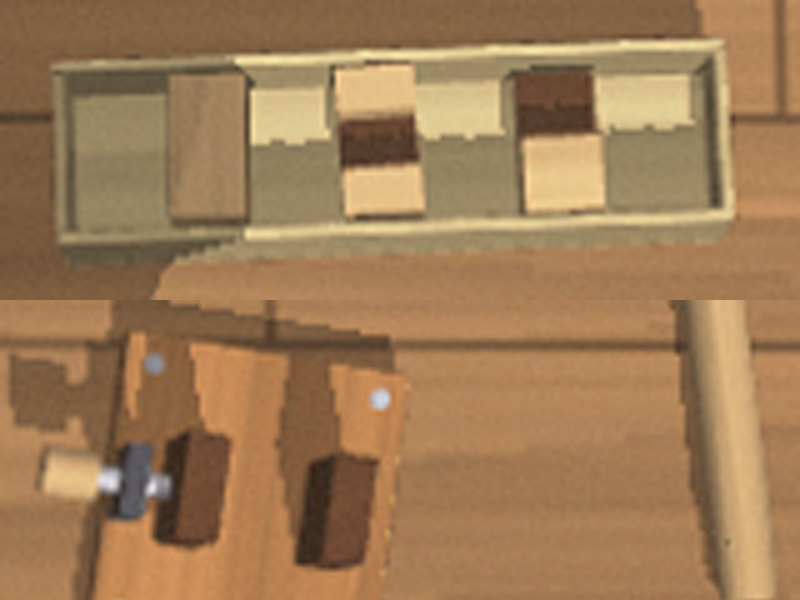

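```bash
python3 - <<'E'
from h import *
a=cv2.imread('pics/top0.png')[205:285,418:498];b=cv2.imread('pics/side0.png')[310:390,326:406]
f=lambda i:cv2.resize(i,(400,400),interpolation=2)
cv2.imwrite('pics/c2.png',np.hstack([f(a),f(b)]))
p=ctrl.camera('top')
q=(np.array([(333,68),(412,64),(425,213),(343,216)])+.5)/5-.5+[250,130]
X=proj(p,q,.05);print(X[:,:2].round(4),X.mean(0))
w=(np.array([(55,63),(722,42),(732,217),(60,240)])+.5)/5-.5+[250,130]
print(proj(p,w,.05).round(4))
E
```

```text
[[0.6662 0.0996]
 [0.6679 0.0676]
 [0.6065 0.0624]
 [0.6052 0.0955]] [0.63644412 0.0812919  0.05      ]
[[ 0.6684  0.2126  0.05  ]
 [ 0.6777 -0.0586  0.05  ]
 [ 0.6053 -0.0617  0.05  ]
 [ 0.5954  0.2096  0.05  ]]
```

View pics/c2.png

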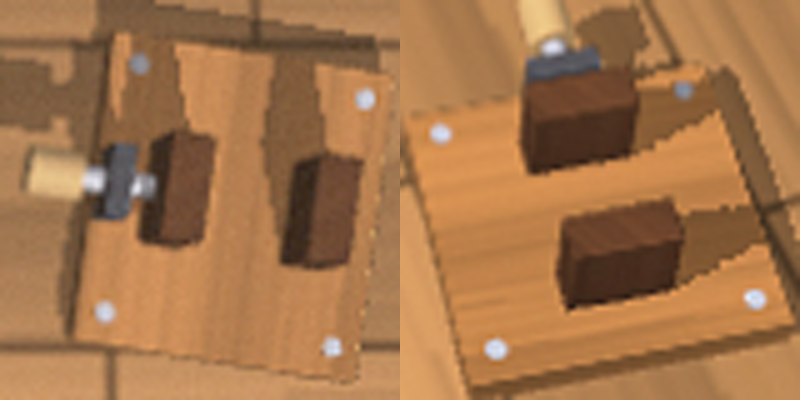

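```bash
cat >>h.py <<'E'
from scipy.spatial.transform import Rotation as Ro
def go(pos,yaw):
    "shift in units in present tool axes, and the rotation vector to (pi,0,yaw)"
    o=ctrl.get_obs();R=Ro.from_euler('xyz',o['eef_rot'])
    t=R.inv().apply(np.array(pos)-o['ee_pos'])/.05
    rv=(R.inv()*Ro.from_euler('xyz',[np.pi,0,yaw])).as_rotvec()
    print('t',o['time_s'],'pos',np.round(o['ee_pos'],4),'rpy',np.round(o['eef_rot'],4),'w',round(o['grip_width'],4),'shift',t.round(3),'turn',rv.round(3),'q',np.round(o['qpos'],2),'F',np.round(o['force'],1))
E
python3 - <<'E'
from h import *
pt,ps=ctrl.camera('top'),ctrl.camera('side')
a=(np.array([(139,63),(366,98),(332,347),(105,312)])+.5)/5-.5+[418,205]
b=(np.array([(41,133),(283,89),(355,298),(97,348)])+.5)/5-.5+[326,310]
for p,q in((pt,a),(ps,b)):
    X=proj(p,q,.019);print(X[:,:2].round(4).tolist(),X.mean(0).round(4))
# cheek tops
a=(np.array([(178,132),(213,140),(204,238),(172,245)])+.5)/5-.5+[418,205]
print(proj(pt,a,.063).round(4))
go([.636,.081,.17],np.pi+.06)
E
```

```text
[[0.5193, -0.1672], [0.505, -0.2626], [0.4018, -0.2462], [0.4165, -0.1515]] [ 0.4606 -0.2069  0.019 ]
[[0.416, -0.1499], [0.5185, -0.1655], [0.5042, -0.2605], [0.4019, -0.2447]] [ 0.4602 -0.2051  0.019 ]
[[ 0.4866 -0.1733  0.063 ]
 [ 0.4834 -0.1874  0.063 ]
 [ 0.4444 -0.1831  0.063 ]
 [ 0.4416 -0.1702  0.063 ]]
t 1.15 pos [0.2029 0.5112 0.171 ] rpy [-3.1416 -0.      2.7638] w 0.094 shift [-11.225  -4.802   0.021] turn [-0.    -0.    -0.438] q [ 1.13  0.3   1.52  0.    1.32 -0.07] F [-0.9  0.4 -0.3]
```

Call:
move_arm(increments=[[0.5,-0.7,-0.3,0,0,0,0],[0.5,-0.7,-0.3,0,0,0,0],[0.5,-0.7,-0.3,0,0,0,0],[0.5,-0.7,-0.3,0,0,0,0],[0.5,-0.7,-0.3,0,0,0,0],[0.5,-0.7,-0.3,0,0,0,0],[0.5,-0.7,-0.3,0,0,0,0],[0.5,-0.7,-0.3,0,0,0,0],[0.5,-0.7,-0.3,0,0,0,0],[0.5,-0.7,-0.3,0,0,0,0],[0.5,-0.7,-0.3,0,0,0,0],[0.5,-0.7,-0.3,0,0,0,0],[0.5,-0.7,-0.3,0,0,0,0],[0.5,-0.7,-0.3,0,0,0,0],[0.5,-0.7,-0.3,0,0,0,0],[0.5,-0.7,-0.3,0,0,0,-0.11],[0.5,0,0,0,0,0,-0.11],[0.5,0,0,0,0,0,-0.11],[0.5,0,0,0,0,0,-0.11],[0.5,0,0,0,0,0,0]], force=25)

```text
time_s: 3.15
ee_pos: [0.6349, 0.0815, 0.1709]
eef_rot: [-3.142, -0.0, -3.078]
force: [0.3, -0.3, -0.2]
grip_width: 0.0469
grip_force: 0.0
```

```bash
python3 -c "
from h import *
go([.6364,.0813,.07],np.pi+.06)
p=ctrl.camera('side');c=p['color'];cv2.imwrite('pics/s1.png',cv2.resize(c[130:290,300:460],(600,600),interpolation=2))"
```

```text
t 3.15 pos [0.6349 0.0815 0.1709] rpy [-3.1415e+00 -3.0000e-04 -3.0777e+00] w 0.0469 shift [-0.031 -0.005  2.018] turn [-0.    -0.     0.004] q [ 0.07  0.5   1.24 -0.    1.4  -1.56] F [ 0.3 -0.3 -0.2]
```

View pics/s1.png

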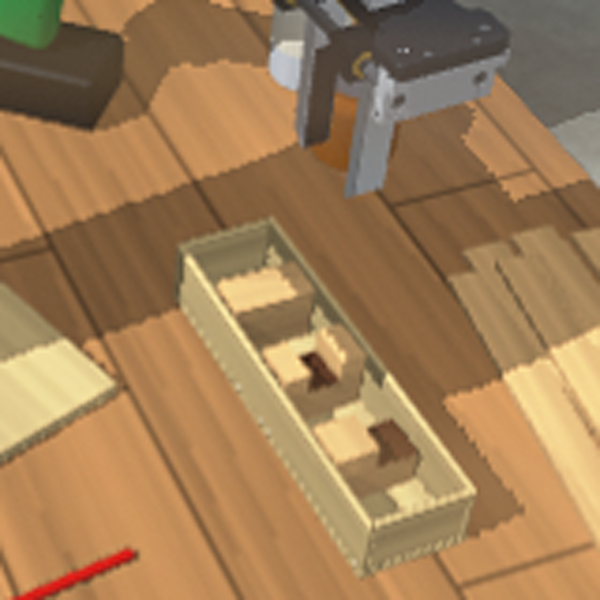

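The crop shows the notched foot in the middle of the crate at about (310,365), with the open gripper above it. I'm going down.

Call:
move_arm(increments=[[0.5,-0.03,0,0.5,0,0,0],[0.5,0,0,0.5,0,0,0],[0.5,0,0,0.5,0,0,0],[0.5,0,0,0.5,0,0,0],[0.5,0,0,0.3,0,0,0],[0.5,0,0,0.3,0,0,0],[0.5,0,0,0.3,0,0,0],[0.5,0,0,0.3,0,0,0],[0.5,0,0,0,0,0,0]], force=20)

```text
time_s: 4.1
ee_pos: [0.6353, 0.0816, 0.0088]
eef_rot: [-3.142, -0.003, -3.08]
force: [0.3, 0.6, 1.4]
grip_width: 0.0468
grip_force: 0.0
```

Call:
move_arm(increments=[[0.1,0,0,0,0,0,0],[0.1,0,0,0,0,0,0],[0.1,0,0,0,0,0,0],[0.1,0,0,0,0,0,0],[0.1,0,0,0,0,0,0],[0.1,0,0,0,0,0,0]], force=20)

```text
time_s: 4.7
ee_pos: [0.6364, 0.0816, 0.0112]
eef_rot: [-3.142, 0.0, -3.079]
force: [0.1, 0.6, 0.5]
grip_width: 0.01
grip_force: 0.0
```

```bash
python3 -c "
from h import *
p=ctrl.camera('side');c=p['color'];t=ctrl.camera('top')['color']
f=lambda i:cv2.resize(i,(400,400),interpolation=2)
cv2.imwrite('pics/s2.png',np.hstack([f(c[170:290,330:450]),f(t[100:220,270:390])]))"
```

```text
(no output)
```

View pics/s2.png

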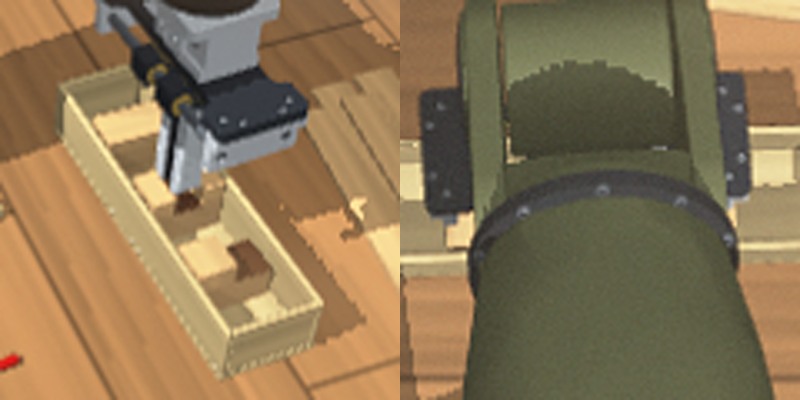

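```bash
python3 -c "
from h import *
p=ctrl.camera('side')
s=lambda X:((pix(p,X)-[330,170])*400/120).round(0).tolist()
print('tcp',s([.6364,.0816,.0112]),s([.6364,.0816,.05]))
print('foot top',s(box(.6364,.0813,.06,.06,.032,.05)))
print('cratetop',s(box(.6367,.0755,.036,.076,.274,.05)))
q=lambda u,z:proj(p,np.array(u)*120/400+[330,170],z).round(4).tolist()
print('tip at',[q([(180,192)],z) for z in(.011,.05,.07)])
print('crate corner',q([(222,352),(320,305)],.05))
go([.6364,.0813,.011],np.pi+.06)
"
```

```text
tcp [[172.0, 215.0]] [[178.0, 179.0]]
foot top [[203.0, 154.0], [224.0, 182.0], [152.0, 206.0], [131.0, 177.0]]
cratetop [[143.0, 58.0], [326.0, 303.0], [228.0, 336.0], [56.0, 82.0]]
tip at [[[0.6526, 0.102, 0.011]], [[0.6324, 0.0693, 0.05]], [[0.622, 0.0526, 0.07]]]
crate corner [[0.5942, -0.0734, 0.05], [0.6752, -0.0603, 0.05]]
t 4.85 pos [0.6364 0.0817 0.0111] rpy [ 3.1416  0.     -3.0794] w 0.0095 shift [-0.    -0.007  0.001] turn [0.    0.    0.002] q [ 0.07  0.66  1.38  0.    1.1  -1.56] F [ 0.8  0.6 -0. ]
```

```bash
python3 -c "
from h import *
p=ctrl.camera('side');c=p['color']
a=cv2.imread('pics/side0.png')
f=lambda i:cv2.resize(i,(400,480),interpolation=2)
cv2.imwrite('pics/s3.png',np.hstack([f(c[202:250,362:402]),f(a[202:250,362:402])]))"
```

```text
(no output)
```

View pics/s3.png

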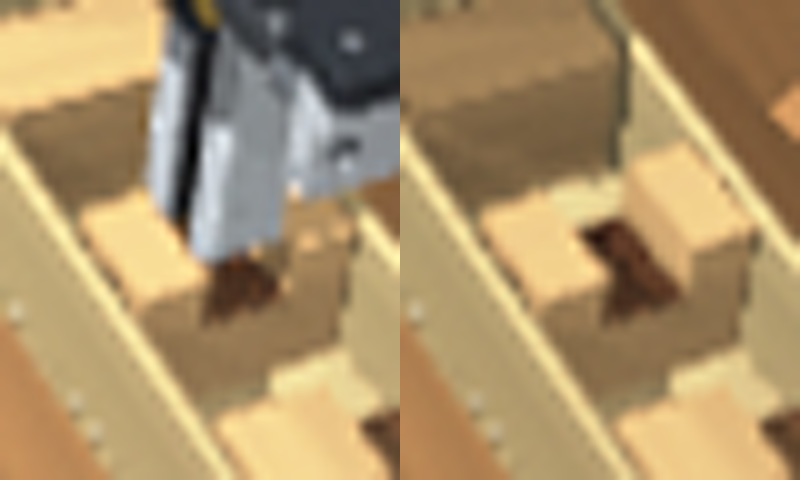

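```bash
python3 -c "
from h import *
p=ctrl.camera('side')
print(pix(p,[[.6349,.0815,z] for z in(.1709,.19)]), 'seen 391,175')
print(pix(p,[[.6364,.0816,z] for z in(.011,.032,.04)]), 'seen tip near (385,227.5), far finger (380,223)')
"
```

```text
[[388.1796693  186.40148688]
 [389.11828055 179.86846321]] seen 391,175
[[381.7044206  234.68570238]
 [382.55109593 228.8934819 ]
 [382.87950151 226.64511567]] seen tip near (385,227.5), far finger (380,223)
```

The fingers closed empty inside the notch: the tips sit at about z≈0.04, roughly 25–30 mm above the reported TCP. The foot hasn't moved. I'll reopen and go 24 mm deeper.

Call:
move_arm(increments=[[0.5,0,0,0,0,0,0],[0.5,0,0,0,0,0,0],[0.5,0,0,0,0,0,0],[0.5,0,0,0,0,0,0],[0.5,0,0,0.08,0,0,0],[0.5,0,0,0.08,0,0,0],[0.5,0,0,0.08,0,0,0],[0.5,0,0,0,0,0,0]])

```text
time_s: 5.75
ee_pos: [0.6359, 0.0817, -0.0018]
eef_rot: [3.142, -0.001, -3.079]
force: [-0.2, -0.7, 0.0]
grip_width: 0.0471
grip_force: 0.0
```

Call:
move_arm(increments=[[0.5,0,0,0.04,0,0,0],[0.5,0,0,0.04,0,0,0],[0.5,0,0,0.04,0,0,0],[0.5,0,0,0,0,0,0]])

```text
time_s: 6.15
ee_pos: [0.6362, 0.0816, -0.0073]
eef_rot: [-3.142, -0.0, -3.079]
force: [-0.5, 0.0, 0.1]
grip_width: 0.0467
grip_force: 0.0
```

TCP z is below the bench with no contact, which confirms the offset. A bit deeper, then close.

Call:
move_arm(increments=[[0.5,0,0,0.04,0,0,0],[0.5,0,0,0.04,0,0,0],[0.5,0,0,0.04,0,0,0],[0.5,0,0,0,0,0,0]])

```text
time_s: 6.55
ee_pos: [0.6362, 0.0816, -0.0133]
eef_rot: [3.142, -0.001, -3.079]
force: [-0.6, -0.1, -0.1]
grip_width: 0.0469
grip_force: 0.0
```

Call:
move_arm(increments=[[0.2,0,0,0,0,0,0],[0.2,0,0,0,0,0,0],[0.2,0,0,0,0,0,0],[0.2,0,0,0,0,0,0],[0.2,0,0,0,0,0,0]], force=20)

```text
time_s: 7.05
ee_pos: [0.6364, 0.0816, -0.0129]
eef_rot: [-3.142, 0.0, -3.079]
force: [0.5, -0.2, 1.1]
grip_width: 0.0315
grip_force: 20.0
```

Gripped at 31.5 mm with 20 N. Lifting.

Call:
move_arm(increments=[[0.2,0,0,-0.1,0,0,0],[0.2,0,0,-0.2,0,0,0],[0.2,0,0,-0.3,0,0,0],[0.2,0,0,-0.4,0,0,0],[0.2,0,0,-0.4,0,0,0],[0.2,0,0,-0.4,0,0,0],[0.2,0,0,-0.2,0,0,0],[0.2,0,0,0,0,0,0]])

```text
time_s: 7.85
ee_pos: [0.6371, 0.0817, 0.0892]
eef_rot: [3.142, 0.003, -3.079]
force: [0.6, 0.0, -0.8]
grip_width: 0.0317
grip_force: 20.0
```

```bash
python3 -c "
from h import *
go([.438,.1735,.07],np.pi+.06)
p=ctrl.camera('side');c=p['color']
for r in ctrl.cut_out('notched_foot',p):print(r['conf'],r['centre'])
print('pred',pix(p,[.636,.0816,ctrl.get_obs()['ee_pos'][2]+.018+.0225]))
"
```

```text
t 7.85 pos [0.6371 0.0817 0.0892] rpy [ 3.1416  0.0032 -3.0793] w 0.0317 shift [3.862 2.079 0.372] turn [0.    0.003 0.002] q [ 0.07  0.57  1.33  0.    1.24 -1.56] F [ 0.6  0.  -0.8]
0.9 [202.4, 377.3]
0.66 [237.9, 387.3]
pred [[386.52603234 200.5869285 ]]
```

Call:
move_arm(increments=[[0.2,0.36,0.19,0,0,0,0],[0.2,0.5,0.27,0,0,0,0],[0.2,0.5,0.27,0,0,0,0],[0.2,0.5,0.27,0,0,0,0],[0.2,0.5,0.27,0,0,0,0],[0.2,0.5,0.27,0,0,0,0],[0.2,0.5,0.27,0,0,0,0],[0.2,0.35,0.19,0,0,0,0],[0.2,0.15,0.08,0,0,0,0],[0.2,0,0,0.3,0,0,0],[0.2,0,0,0.4,0,0,0],[0.2,0,0,0.4,0,0,0],[0.2,0,0,0.4,0,0,0],[0.2,0,0,0.2,0,0,0],[0.2,0,0,0,0,0,0],[0.2,0,0,0,0,0,0]])

```text
time_s: 9.55
ee_pos: [0.4376, 0.1735, 0.0024]
eef_rot: [3.142, 0.0, -3.08]
force: [0.4, 0.1, -0.5]
grip_width: 0.0321
grip_force: 20.0
```

```bash
python3 -c "
from h import *
go([.438,.174,-.006],np.pi+.06)
"
```

```text
t 9.55 pos [0.4376 0.1735 0.0024] rpy [ 3.1415e+00  2.0000e-04 -3.0795e+00] w 0.0321 shift [-0.008  0.01   0.169] turn [0.    0.    0.002] q [ 0.3   0.35  1.9  -0.    0.89 -1.33] F [ 0.4  0.1 -0.5]
```

Call:
move_arm(increments=[[0.2,0,0,0.06,0,0,0],[0.2,0,0,0.04,0,0,0],[0.2,0,0,0.02,0,0,0],[0.2,0,0,0.02,0,0,0],[0.2,0,0,0,0,0,0]])

```text
time_s: 10.05
ee_pos: [0.4372, 0.1734, -0.005]
eef_rot: [3.142, -0.0, -3.079]
force: [0.4, -0.1, -0.2]
grip_width: 0.0318
grip_force: 20.0
```

Call:
move_arm(increments=[[0.2,0,0,0.02,0,0,0],[0.2,0,0,0,0,0,0]])

```text
time_s: 10.25
ee_pos: [0.4373, 0.1735, -0.0059]
eef_rot: [3.142, 0.0, -3.079]
force: [-0.6, -0.7, -0.3]
grip_width: 0.0318
grip_force: 20.0
```

Call:
move_arm(increments=[[0.2,0,0,0.02,0,0,0],[0.2,0,0,0,0,0,0]])

```text
time_s: 10.45
ee_pos: [0.4374, 0.1735, -0.006]
eef_rot: [-3.142, 0.0, -3.079]
force: [-6.3, -3.5, 15.8]
grip_width: 0.0319
grip_force: 20.0
```

```bash
python3 -c "
from h import *
go([.438,.174,-.006],np.pi+.06)
"
```

```text
t 10.45 pos [ 0.4374  0.1735 -0.006 ] rpy [-3.1416e+00  4.0000e-04 -3.0793e+00] w 0.0319 shift [-0.012  0.009 -0.   ] turn [-0.     0.     0.002] q [ 0.3   0.37  1.9  -0.    0.87 -1.33] F [-6.3 -3.5 15.8]
```

Call:
move_arm(increments=[[0.45,0,0,0,0,0,0],[0.45,0,0,0,0,0,0],[0.45,0,0,0,0,0,0],[0.45,0,0,0,0,0,0],[0.45,0,0,-0.2,0,0,0],[0.45,0,0,-0.4,0,0,0],[0.45,0,0,-0.6,0,0,0],[0.45,0,0,-0.6,0,0,0],[0.45,0,0,0,0,0,0]])

```text
time_s: 11.35
ee_pos: [0.4391, 0.174, 0.0872]
eef_rot: [3.14, 0.006, -3.079]
force: [0.2, 0.2, -0.3]
grip_width: 0.0422
grip_force: 0.0
```

Call:
move_arm(increments=[[0.9,0,0,0,0,0,0.143],[0.9,0,0,0,0,0,0.143],[0.9,0,0,0,0,0,0.143],[0.9,0,0,0,0,0,0.143],[0.9,0,0,0,0,0,0.143],[0.9,0,0,0,0,0,0.143],[0.9,0,0,0,0,0,0.143],[0.9,0,0,0,0,0,0.143],[0.9,0,0,0,0,0,0.143],[0.9,0,0,0,0,0,0.143],[0.9,0,0,0,0,0,0.141],[0.9,0,0,0,0,0,0]])

```text
time_s: 12.55
ee_pos: [0.4371, 0.1734, 0.0829]
eef_rot: [-3.141, 0.0, 1.63]
force: [0.3, 0.3, -0.0]
grip_width: 0.0846
grip_force: 0.0
```

```bash
python3 -c "
from h import *
go([.4373,.1735,-.006],np.pi/2+.062)
p=ctrl.camera('side');c=p['color']
for r in ctrl.cut_out('notched_foot',p):print(r['conf'],r['centre'],r['mask'].sum())
print(pix(p,box(.4373,.1735,.062,.06,.032,.057)).round(1).tolist())
i=cv2.resize(c[150:270,230:390],None,fx=5,fy=5,interpolation=2)
cv2.polylines(i,[((pix(p,box(.4373,.1735,.062,.06,.032,.057))-[230,150]+.5)*5).astype(int)],1,(0,0,255))
cv2.imwrite('pics/s4.png',i)"
```

```text
t 12.55 pos [0.4371 0.1734 0.0829] rpy [-3.1412e+00  1.0000e-04  1.6305e+00] w 0.0846 shift [0.002 0.006 1.778] turn [-0.     0.    -0.002] q [ 0.3   0.22  1.84 -0.    1.08  0.24] F [ 0.3  0.3 -0. ]
0.75 [226.4, 293.8] 481
[[302.9, 209.3], [307.9, 217.5], [285.1, 224.6], [280.5, 216.1]]
```

View pics/s4.png

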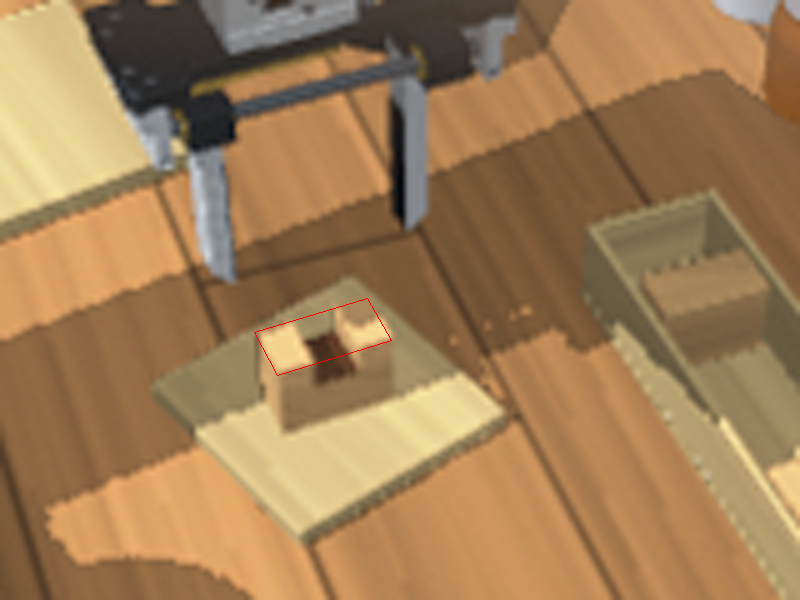

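The foot stands upright on the offcut, with its top at about (323,335), matching the predicted outline. The open fingers are above its two ends. I'm lowering them to take hold of the end faces.

Call:
move_arm(increments=[[0.9,0,0,0.4,0,0,0],[0.9,0,0,0.4,0,0,0],[0.9,0,0,0.4,0,0,0],[0.9,0,0,0.3,0,0,0],[0.9,0,0,0.15,0,0,0],[0.9,0,0,0.12,0,0,0],[0.9,0,0,0,0,0,0]])

```text
time_s: 13.35
ee_pos: [0.4371, 0.1734, -0.0057]
eef_rot: [-3.141, 0.0, 1.634]
force: [0.0, -0.4, 0.5]
grip_width: 0.0843
grip_force: 0.0
```

Call:
move_arm(increments=[[0.5,0,0,0,0,0,0],[0.5,0,0,0,0,0,0],[0.5,0,0,0,0,0,0],[0.5,0,0,0,0,0,0],[0.5,0,0,0,0,0,0],[0.5,0,0,0,0,0,0]], force=20)

```text
time_s: 13.95
ee_pos: [0.4375, 0.1735, -0.0051]
eef_rot: [3.141, -0.0, 1.633]
force: [-1.0, -0.2, 5.7]
grip_width: 0.0599
grip_force: 20.0
```

```bash
python3 -c "
from h import *
go([.4603,-.206,.09],np.pi/2-.151)
print(ctrl.get_obs()['grip_force'])"
```

```text
t 13.95 pos [ 0.4375  0.1735 -0.0051] rpy [ 3.1410e+00 -1.0000e-04  1.6329e+00] w 0.0599 shift [-7.604 -0.015 -1.903] turn [ 0.001 -0.     0.213] q [ 0.3   0.36  1.9  -0.    0.88  0.24] F [-1.  -0.2  5.7]
20.0008262693882
```

Call:
move_arm(increments=[[0.5,0,0,-0.1,0,0,0],[0.5,0,0,-0.3,0,0,0],[0.5,0,0,-0.5,0,0,0],[0.5,0,0,-0.5,0,0,0],[0.5,0,0,-0.4,0,0,0],[0.5,0,0,-0.1,0,0,0],[0.5,-0.2,0,0,0,0,0],[0.5,-0.4,0,0,0,0,0],[0.5,-0.6,0,0,0,0,0],[0.5,-0.6,0,0,0,0,0],[0.5,-0.6,0,0,0,0,0],[0.5,-0.6,0,0,0,0,0],[0.5,-0.6,0,0,0,0,0],[0.5,-0.6,0,0,0,0,0],[0.5,-0.6,0,0,0,0,0],[0.5,-0.6,0,0,0,0,0],[0.5,-0.6,0,0,0,0,0],[0.5,-0.6,0,0,0,0,0],[0.5,-0.6,0,0,0,0,0],[0.5,-0.4,0,0,0,0,0]])

```text
time_s: 15.95
ee_pos: [0.4597, -0.2078, 0.088]
eef_rot: [-3.14, -0.001, 1.632]
force: [0.1, 0.6, 0.2]
grip_width: 0.0598
grip_force: 20.0
```

Call:
move_arm(increments=[[0.5,0,0,0,0,0,0.05],[0.5,0,0,0,0,0,0.06],[0.5,0,0,0,0,0,0.06],[0.5,0,0,0,0,0,0.043],[0.5,0,0,0,0,0,0],[0.5,0,0,0,0,0,0]])

```text
time_s: 16.55
ee_pos: [0.4602, -0.2059, 0.0887]
eef_rot: [-3.14, -0.0, 1.421]
force: [0.1, 0.5, -0.3]
grip_width: 0.06
grip_force: 20.0
```

```bash
python3 -c "
from h import *
go([.4603,-.206,.07],np.pi/2-.151)
print(ctrl.get_obs()['grip_force'])"
```

```text
t 16.55 pos [ 0.4602 -0.2059  0.0887] rpy [-3.1402e+00 -4.0000e-04  1.4209e+00] w 0.06 shift [-0.001  0.003  0.373] turn [-0.001 -0.     0.001] q [-0.49  0.29  1.74 -0.    1.11 -0.34] F [ 0.1  0.5 -0.3]
20.0000012665987
```

Call:
move_arm(increments=[[0.5,0,0,0.2,0,0,0],[0.5,0,0,0.3,0,0,0],[0.5,0,0,0.2,0,0,0],[0.5,0,0,0,0,0,0],[0.5,0,0,0,0,0,0]])

```text
time_s: 17.05
ee_pos: [0.4608, -0.2058, 0.0545]
eef_rot: [-3.141, -0.0, 1.42]
force: [0.2, -1.3, -0.2]
grip_width: 0.0601
grip_force: 20.0
```

```bash
python3 -c "
from h import *
go([.4603,-.206,.005],np.pi/2-.151)
p=ctrl.camera('side');c=p['color']
f=8
i=cv2.resize(c[295:370,320:420],None,fx=f,fy=f,interpolation=2)
d=lambda X,col:cv2.polylines(i,[((pix(p,X)-[320,295]+.5)*f).astype(int)],1,col)
d(box(.4603,-.206,-.151,.044,.042,.063),(0,255,0))
z=ctrl.get_obs()['ee_pos'][2]+.018
d(box(.4603,-.206,-.151,.06,.032,z),(0,0,255))
d(box(.4603,-.206,-.151,.06,.032,z+.045),(0,0,255))
cv2.imwrite('pics/s5.png',i)"
```

```text
t 17.05 pos [ 0.4608 -0.2058  0.0545] rpy [-3.1413e+00 -1.0000e-04  1.4201e+00] w 0.0601 shift [-0.005 -0.009  0.989] turn [-0. -0.  0.] q [-0.49  0.33  1.77 -0.    1.04 -0.34] F [ 0.2 -1.3 -0.2]
```

View pics/s5.png

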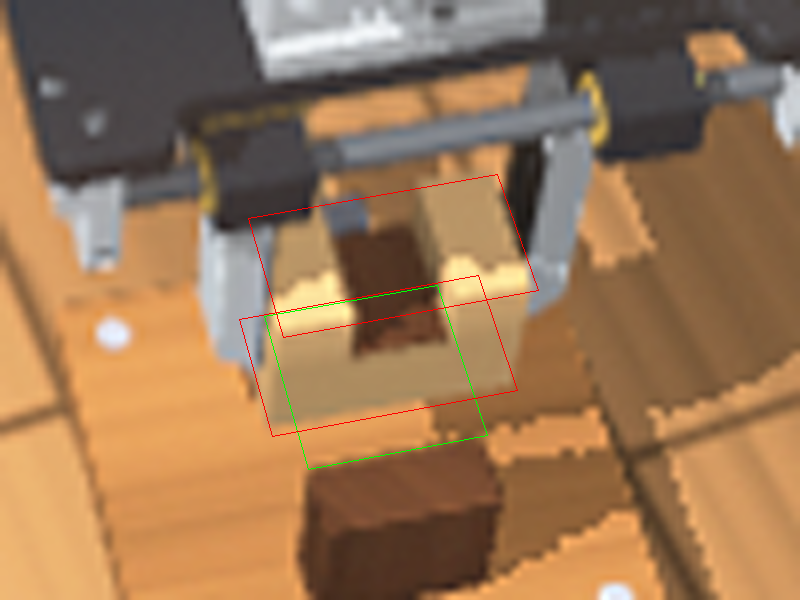

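The foot is held level, notch up, above the gap at about (400,330). The near cheek's inner top edge, (310,470)–(495,443), fits the model. Lowering between the cheeks.

Call:
move_arm(increments=[[0.5,0,0,0.08,0,0,0],[0.5,0,0,0.1,0,0,0],[0.5,0,0,0.1,0,0,0],[0.5,0,0,0.1,0,0,0],[0.5,0,0,0,0,0,0]])

```text
time_s: 17.6
ee_pos: [0.4604, -0.2056, 0.0347]
eef_rot: [-3.14, -0.0, 1.42]
force: [0.3, 0.2, -1.4]
grip_width: 0.0598
grip_force: 20.0
```

Call:
move_arm(increments=[[0.5,0,0,0.1,0,0,0],[0.5,0,0,0.15,0,0,0],[0.5,0,0,0.15,0,0,0],[0.5,0,0,0.15,0,0,0],[0.5,0,0,0,0,0,0]])

```text
time_s: 18.1
ee_pos: [0.4602, -0.2055, 0.0068]
eef_rot: [-3.14, -0.001, 1.42]
force: [0.9, -0.4, -0.3]
grip_width: 0.0601
grip_force: 20.0
```

Call:
move_arm(increments=[[0.5,0,0,0.06,0,0,0],[0.5,0,0,0.03,0,0,0],[0.5,0,0,0.02,0,0,0],[0.5,0,0,0,0,0,0]])

```text
time_s: 18.5
ee_pos: [0.4608, -0.2058, 0.0026]
eef_rot: [3.142, 0.0, 1.42]
force: [1.3, 0.3, -0.6]
grip_width: 0.06
grip_force: 20.0
```

Call:
move_arm(increments=[[0.5,0,0,0.02,0,0,0],[0.5,0,0,0,0,0,0]])

```text
time_s: 18.7
ee_pos: [0.4608, -0.2058, 0.0015]
eef_rot: [3.142, 0.0, 1.42]
force: [-0.2, -0.3, -0.4]
grip_width: 0.0599
grip_force: 20.0
```

Call:
move_arm(increments=[[0.5,0,0,0.02,0,0,0],[0.5,0,0,0,0,0,0]])

```text
time_s: 18.9
ee_pos: [0.4609, -0.2059, 0.0009]
eef_rot: [3.141, 0.0, 1.42]
force: [-2.7, 1.1, 4.2]
grip_width: 0.0602
grip_force: 20.0
```

Call:
move_arm(increments=[[0.5,0,0,0.015,0,0,0],[0.5,0,0,0,0,0,0]])

```text
time_s: 19.1
ee_pos: [0.4609, -0.2059, 0.0009]
eef_rot: [3.141, 0.0, 1.42]
force: [-7.2, 2.4, 16.0]
grip_width: 0.0596
grip_force: 20.0
```

Seated. Release gently, retreat straight up, then move aside.

Call:
move_arm(increments=[[0.8,0,0,0,0,0,0],[0.8,0,0,0,0,0,0],[0.8,0,0,0,0,0,0],[0.8,0,0,0,0,0,0],[0.8,0,0,-0.2,0,0,0],[0.8,0,0,-0.4,0,0,0],[0.8,0,0,-0.6,0,0,0],[0.8,0,0,-0.6,0,0,0],[0.8,0,0,-0.6,0,0,0],[0.8,0.6,0,0,0,0,0],[0.8,0.6,0,0,0,0,0],[0.8,0.6,0,0,0,0,0],[0.8,0.6,0,0,0,0,0],[0.8,0.6,0,0,0,0,0],[0.8,0.6,0,0,0,0,0],[0.8,0.6,0,0,0,0,0],[0.8,0,0,0,0,0,0],[0.8,0,0,0,0,0,0]])

```text
time_s: 20.9
ee_pos: [0.4924, 0.002, 0.1203]
eef_rot: [3.141, 0.0, 1.421]
force: [0.2, -0.6, -0.1]
grip_width: 0.0754
grip_force: 0.0
```

```bash
python3 -c "
from h import *
go([0.46,0,.1],np.pi/2)
p=ctrl.camera('side');t=ctrl.camera('top')
f=lambda i:cv2.resize(i,(400,400),interpolation=2)
cv2.imwrite('pics/s6.png',np.hstack([f(t['color'][205:285,418:498]),f(p['color'][310:390,326:406])]))"
```

```text
t 20.9 pos [0.4924 0.002  0.1203] rpy [3.1412e+00 1.0000e-04 1.4211e+00] w 0.0754 shift [-0.137 -0.635  0.405] turn [ 0.    0.   -0.15] q [-0.07  0.22  1.74 -0.    1.18  0.08] F [ 0.2 -0.6 -0.1]
```

View pics/s6.png

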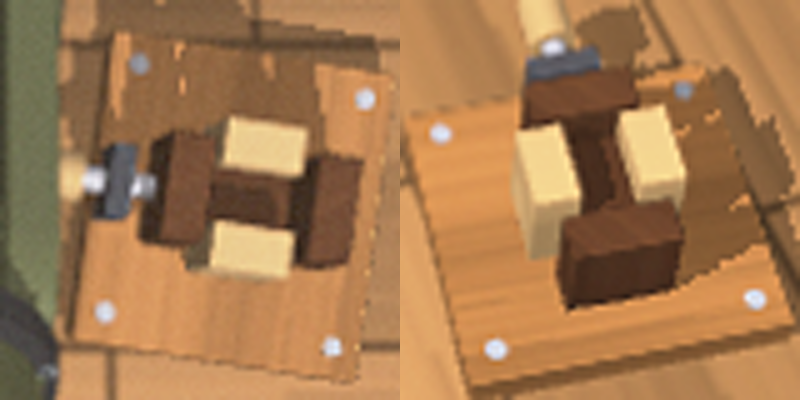

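The foot sits between the cheeks, notch up at about (255,197) in the top crop. Its top lies level with the cheeks and it sticks out about equally at both ends. The gripper is clear.

```bash
python3 -c "
from station import ctrl
print(ctrl.hand_in())"
```

```text
the job is handed in; nothing more can be done
None
```

The foot was set down near the middle of the plywood offcut, taken again by its end faces, and lowered into the jig flat, notch up, with about equal overhang; I let go and handed the job in at about 21 s.

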